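Gauge a brass leg sleeve and show it to the inspection camera

TASK

Of the two brass sleeves standing in the blue tray, take the one whose bore fits the steel gauge pin, slide it fully down onto the pin until it sits on the block, then draw it off again and hold it in the air in front of the tilted inspection camera: centred in the view, its bore looking squarely into the lens, the near end about 8 cm from the lens. Finish while still holding it there, steady. Do not touch the camera, leave the narrow-bored sleeve standing where it is, and leave the other things on the bench alone.

Things in the scene. Friction and masses are not known exactly. Their poses are not given: they have to be found in the camera images.
- sleeve_wide: brass sleeve that fits: plain tube, 40 mm outside diameter, 30 mm bore, 45 mm high, about 0.2 kg; stands upright in the tray, left or right of the other sleeve by chance. Origin: centre of its underside; z along its axis, up.
- sleeve_wide_centre (a point): the middle of that sleeve: on its axis, 22.5 mm above its underside; axes as the sleeve.
- sleeve_narrow: the other brass sleeve, same outside (40 mm diameter, 45 mm high) but only 22 mm bore, so it cannot go on the pin; about 0.33 kg. Origin: centre of its underside, z up.
- tray: shallow dark blue wooden tray, 150 x 260 mm outside, rim 12 mm high, walls 6 mm, fixed to the bench; the two sleeves stand on its floor about 120 mm apart, along its y axis. Origin: centre of its underside, z up.
- gauge: fit gauge, fixed to the bench: a dark square wooden block 90 x 90 x 30 mm with an upright steel pin in the middle of its top, 27 mm diameter, 36 mm tall, its top 10 mm tapering to 14 mm. It stands left or right of the camera by chance. Origin: centre of the block's underside, z up.
- gauge_seat (a point): foot of the gauge pin: on the pin's axis at the block's top face, 30 mm above the bench; a sleeve fully on the pin has its underside here. z up.
- camera: head of the inspection camera: a black cylinder 48 mm in diameter and 70 mm long with a 54 mm grey rim round the lens, held in a yoke on a fixed foot of 110 x 90 mm; the lens is about 115 mm above the bench and looks upwards, leaning about 20 degrees from vertical towards the robot. Origin: centre of the lens front; z points out of the lens along the line of sight.
- camera_foot: foot and yoke that carry the camera head: steel plate 110 x 90 x 12 mm with two upright cheeks to 87 mm, fixed to the bench. Origin: centre of its underside, z up; its -x side is the one the camera leans to.
- tape: bystander: roll of blue masking tape lying flat, 90 mm diameter, 25 mm high. Origin: centre of its underside.
- glue: bystander: white glue bottle, 60 mm diameter, 170 mm high. Origin: centre of its underside.
- brush: bystander: paint brush lying flat on the bench. Origin: about its middle, on its underside.
- tin: bystander: plain metal tin, 72 mm diameter, 90 mm high. Origin: centre of its underside.
Not all that is in view belongs to the job. Leave any purple or red look-alike of the gauge alone. What is shaped like the sleeve_wide but pink is not meant.

How it is judged:
On the way:
1. the wide-bored sleeve is fully down on the gauge pin (horizontal distance between sleeve_wide and gauge_seat below 0.005 m and z of sleeve_wide in the frame of gauge_seat between -0.004 and 0.004 m and angle between sleeve_wide's own z axis and vertical below 0.12 rad), for 0.2 s.
At the end, for the whole second after the job is handed in: The wide-bored sleeve is held at rest in the fingers, touching nothing else: its middle within 15 mm in each direction of the line of sight, near end 60 to 100 mm from the lens, axis within 0.15 rad of the line of sight; the narrow sleeve stands within 20 mm of its start (x of sleeve_wide_centre in the frame of camera between -0.015 and 0.015 m and y of sleeve_wide_centre in the frame of camera between -0.015 and 0.015 m and z of sleeve_wide_centre in the frame of camera between 0.0825 and 0.1225 m and angle between the z axis of sleeve_wide and the z axis of camera, either way round below 0.15 rad and contact force between sleeve_wide and the fingers above 2 N and contact force between sleeve_wide and camera_foot below 0.1 N and contact force between sleeve_wide and gauge below 0.1 N and contact force between sleeve_wide and tray below 0.1 N and contact force between sleeve_wide and sleeve_narrow below 0.1 N and linear speed of sleeve_wide below 0.02 m/s and angular speed of sleeve_wide below 0.2 rad/s and distance of sleeve_narrow from where it was at the start of the episode below 0.02 m and angle between sleeve_narrow's own z axis and vertical below 0.1 rad); the arm keeps its last pose, push and grip.
It fails at once if the camera is touched (contact force between camera_foot and anything else above 1 N).
It fails at once if the narrow-bored sleeve is shifted or tipped (distance of sleeve_narrow from where it was at the start of the episode above 0.02 m or angle between sleeve_narrow's own z axis and vertical above 0.3 rad).
It fails at once if a bystander is moved (distance of any of tape, glue, brush, tin from where it was at the start of the episode above 0.03 m).
It also fails if it takes over 48 s, if anything falls off the work surface, if the arm or the gripper's body presses on something with over 40 N, if the wrist force passes 120 N, or if a joint passes its speed limit or range.

ROBOT

A 6-joint arm with a two-finger parallel gripper is mounted at the origin on the work surface. World frame = base frame: x ahead of the robot, y to its left, z up, the work surface at z = 0. Lengths are in m, angles in rad, forces in N, time in s.
With the tool pointing down it reaches from about 0.275 to 0.875 m from the base axis. Payload 12.5 kg.
Tool frame: the origin (TCP) lies on the centre line of the jaws, within the pads' length; the fingertips stand r.finger_overhang ahead of it and the grasp point (between the pads) lies 3 mm ahead of it (r.finger_overhang is the distance from the TCP to the fingertips, in m); z points along the fingers, y is the direction in which the jaws open and shut (so a half turn about z gives the same grasp; the last joint's range is limited). The gripper opens to 85 mm and grips with 20 to 120 N. Pads are 22 mm wide; open, the fingers measure 114 mm over their backs; the gripper's body (76 mm by 85 mm) begins 54 mm behind the grasp point. The pads swing forward as they close: fully open they stand 13 mm farther back than shut.
Start: joints at [1.218, 0.351, 1.652, -0, 1.139, -0.085], TCP at [0.146, 0.53, 0.253] pointing down, gripper open.
Joint ranges: [-2.75, 2.75], [-0.79, 2.1], [0.01, 2.65], [-1.57, 4.71], [0.07, 3.14], [-2.87, 2.87]. Speed limits (rad/s): [2.22, 2.22, 2.79, 3.14, 3.14, 3.14].

INTERFACE

Orientations are given as a unit quaternion [x, y, z, w].
In Python, from cell import r, optics gives the robot as it stands. The module is installed in compiled form; this text tells all that it offers. Calls block until the motion is done:
- r.move_to(position, orientation): joint-space move of the TCP to a pose.
- r.move_linear(position, rot=None, vel=0.15): straight line of the TCP; rot=None keeps the orientation; vel is the mean speed in m/s.
- r.set_joints(angles): joint-space move.
- r.set_gripper(opening, squeeze=None): opening from 0.0 (shut) to 1.0 (fully open); squeeze is the grip in N (None keeps the last); returns when the fingers have stopped.
- r.sleep(seconds).
- r.inverse_kinematics(position, orientation): joint angles nearest the present ones, or None.
- optics.get_image(name): name is "scene" or "top"; returns a dict with "pixels" (400x640x3 uint8, red, green, blue), "depth" (400x640 float32, m along the optical axis (not along the pixel's ray), 0 where there is no reading), "fx", "fy", "cx", "cy" (pixels), "camera_from_world" (4x4, takes a point from world to camera coordinates). Camera axes: x right, y down, z forward; pixel columns grow to the right and rows downward; lengths in m; the calibration is good to about 2 mm. A picture is of the moment at which its call begins.
A pose or a line that the arm cannot do raises r.PlanningError and nothing moves.
- r.hand_in(): hands the job in, once; it reports no verdict.
Readings, each from a call of its own:
- r.current_t(): time.
- r.current_q(): joint angles.
- r.current_qvel(): joint speeds.
- r.current_effort(): joint torques, N m.
- r.current_tool_pos(): TCP position.
- r.current_ee_rot(): TCP orientation.
- r.current_contact_force(): force on the tool from outside, world axes, zero at the start.
- r.current_torque(): the same for the moment, N m.
- r.current_opening(): opening from 0.0 (shut) to 1.0 (fully open).
Only numpy, scipy, OpenCV 4.12 (cv2) and the standard library are available. Lean on these libraries where they do the work, as an engineer would, in place of code of your own. Each camera call takes 0.05 s, during which the arm holds its last target.

## Working session

There is one attempt and no reset: what is moved stays moved. The work goes in short steps, each a Python script; the robot and the scene stay as the last script left them, time stands still between calls to the robot, and variables do not carry over. Pictures are saved under pics/ and viewed, and the job is handed in when it is done.

```bash
mkdir -p pics; ls; cat > h.py <<'E'
import numpy as np, cv2
from cell import r, optics
def grab(n):
    d=optics.get_image(n); np.savez(f'{n}.npz',**d); return d
def save(img,name): cv2.imwrite(f'pics/{name}.png',cv2.cvtColor(img,cv2.COLOR_RGB2BGR))
def load(n): return dict(np.load(f'{n}.npz'))
def ray(d,u,v):
    M=d['camera_from_world']; R=M[:3,:3]; t=M[:3,3]
    c=-R.T@t; w=R.T@np.array([(u-d['cx'])/d['fx'],(v-d['cy'])/d['fy'],1.0]); return c,w
def plane(d,u,v,z):
    c,w=ray(d,u,v); return c+w*(z-c[2])/w[2]
def cloud(d):
    v,u=np.mgrid[:400,:640]; D=d['depth']
    P=np.stack([(u-d['cx'])/d['fx']*D,(v-d['cy'])/d['fy']*D,D],-1)
    M=d['camera_from_world']; W=(P-M[:3,3])@M[:3,:3]; W[D==0]=np.nan; return W
E
python3 - <<'E'
from h import *
for n in('scene','top'):
    d=grab(n); save(d['pixels'],n+'0'); print(n,d['fx'],d['cx'],d['cy'],-d['camera_from_world'][:3,:3].T@d['camera_from_world'][:3,3])
print(r.finger_overhang,r.current_t(),r.current_ee_rot())
E
```

```text
pics
scene 507.1064636280782 302.64318329891654 196.53280936455275 [ 1.56393366 -0.51313135  0.88323087]
top 381.01656578520743 318.1580625143184 197.17955163105538 [0.3307623  0.05032559 1.38854834]
0.022 0.1 [ 1.33498412e-01  9.91048901e-01 -4.86832931e-04 -1.14651040e-04]
```

View pics/scene0.png

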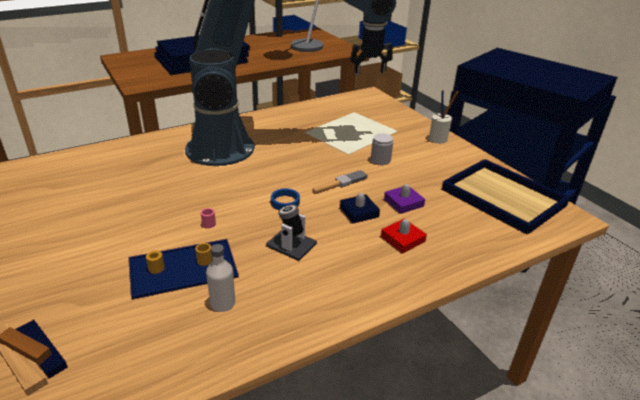

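View pics/top0.png

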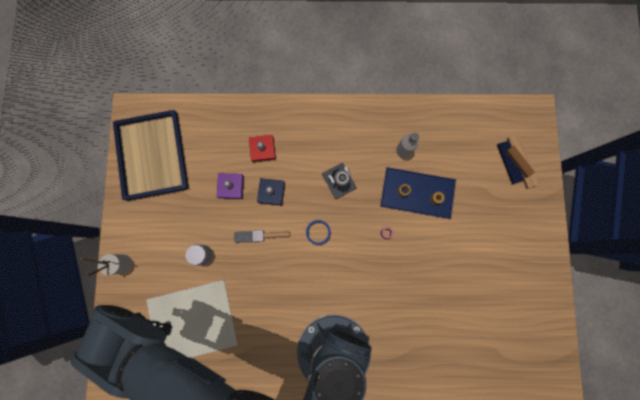

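The scene shows two brass sleeves in the tray, at top pixels (405,190) and (438,198). The pink sleeve at (387,233) is a look-alike and not wanted. There are three gauges: dark at (271,191), purple at (230,186) and red at (262,147); the dark one is the real gauge. The inspection camera is at (340,180). Next I'll look at close crops.

```bash
python3 - <<'E'
from h import *
d=load('top'); p=d['pixels']
a=cv2.resize(p[165:220,380:460],(800,550),interpolation=cv2.INTER_CUBIC); save(a,'crop_tray')
b=cv2.resize(p[150:210,240:360],(800,400),interpolation=cv2.INTER_CUBIC); save(b,'crop_cam')
s=load('scene')['pixels']
b=cv2.resize(s[170:300,125:325],(800,520),interpolation=cv2.INTER_CUBIC); save(b,'crop_s')
E
```

```text
(no output)
```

View pics/crop_tray.png

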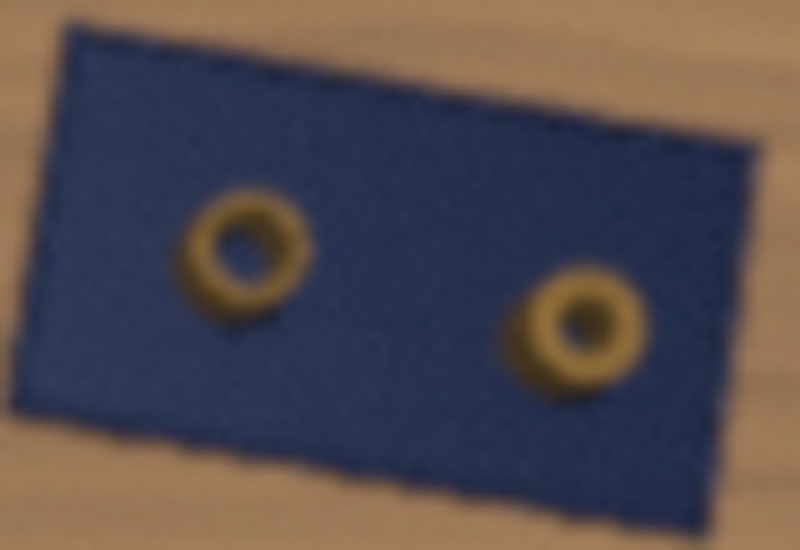

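View pics/crop_cam.png

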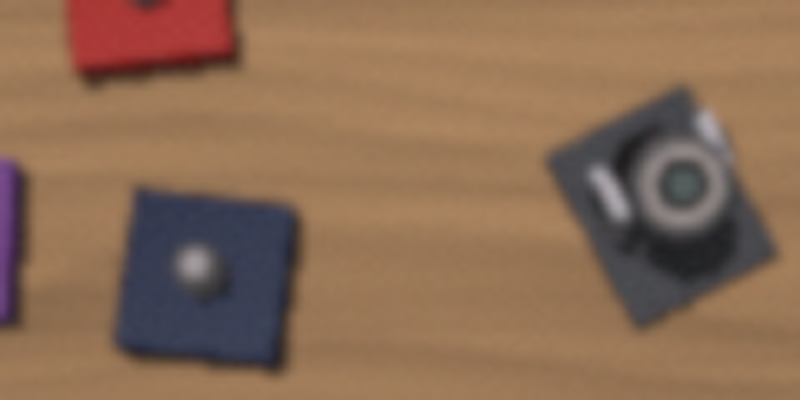

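View pics/crop_s.png

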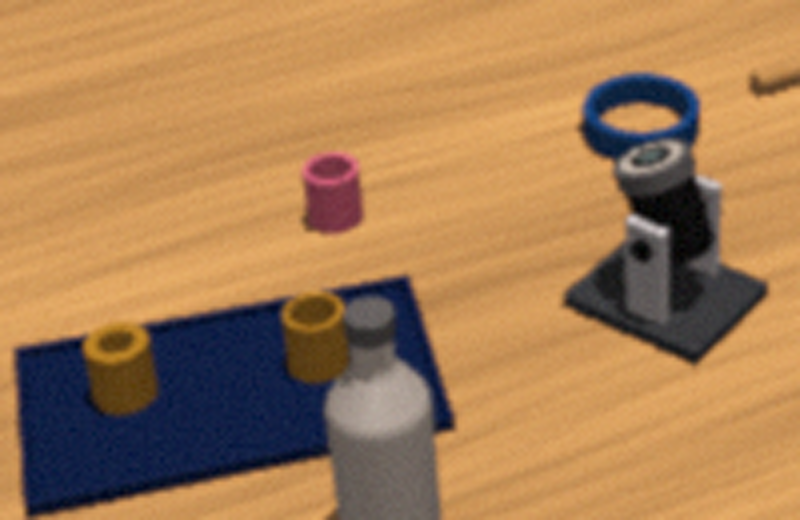

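Crops: the left sleeve in the top view (405,190) has the thin wall and wide bore. The right one (438,198) has the thick wall and narrow bore. I choose the left sleeve. Next I'll measure.

```bash
python3 - <<'E'
from h import *
np.set_printoptions(precision=4,suppress=True)
d=load('top'); s=load('scene'); W=cloud(d); S=cloud(s)
hsv=cv2.cvtColor(d['pixels'],cv2.COLOR_RGB2HSV)
for (u,v) in [(405,180),(398,190),(412,191),(404,190),(271,190),(280,199),(342,178),(342,171),(335,178),(410,200),(380,185),(352,192),(438,205)]: print(u,v,d['pixels'][v,u],hsv[v,u],W[v,u])
print('tray floor z', np.nanmedian(W[180:186,415:425,2]), 'bench', np.nanmedian(W[220:230,330:360,2]))
# high points around sleeves in both clouds
def near(W,c,rad,z0,z1):
    m=(np.hypot(W[...,0]-c[0],W[...,1]-c[1])<rad)&(W[...,2]>z0)&(W[...,2]<z1); return m
for n,(u,v),h in (('wide',(405,190),.05),('narrow',(438,198),.05),('gauge',(271,191),.06),('cam',(342,178),.115),('glue',(408,147),.1),('tape',(318,233),.02),('tin',(198,256),.09)):
    c=plane(d,u,v,h)
    for nm,X in (('top',W),('scene',S)):
        m=near(X,c,.05,h-.012,h+.02); P=X[m]
        print(n,nm,len(P),c, P.mean(0) if len(P) else '', (P.min(0),P.max(0)) if len(P) else '')
E
```

```text
405 180 [42 52 82] [113 124  82] [ 0.6083 -0.2639  0.0036]
398 190 [78 63 44] [ 17 111  78] [ 0.5668 -0.2323  0.0262]
412 191 [42 51 81] [113 123  81] [ 0.5677 -0.2892  0.0001]
404 190 [42 50 78] [113 118  78] [ 0.5707 -0.259   0.0041]
271 190 [99 95 97] [165  10  99] [0.5591 0.2234 0.0638]
280 199 [58 62 82] [115  75  82] [0.532  0.1946 0.0302]
342 178 [84 92 92] [90 22 92] [ 0.5919 -0.0243  0.1172]
342 171 [118 111 111] [  0  15 118] [ 0.6149 -0.0241  0.1232]
335 178 [90 88 89] [165   6  90] [ 0.592  -0.0005  0.1166]
410 200 [43 53 82] [112 121  82] [ 0.5342 -0.2809 -0.0005]
380 185 [154 118  85] [ 14 114 154] [ 0.5905 -0.1722 -0.003 ]
352 192 [154 119  87] [ 14 111 154] [ 0.5641 -0.0682 -0.0044]
438 205 [31 37 60] [114 123  60] [ 0.5152 -0.3813  0.0049]
tray floor z 0.004561735238654349 bench -0.00022147698274578706
wide top 56 [ 0.5628 -0.2523  0.05  ] [ 0.5638 -0.2514  0.0487] (array([ 0.5444, -0.2701,  0.0386]), array([ 0.5817, -0.2324,  0.0542]))
wide scene 150 [ 0.5628 -0.2523  0.05  ] [ 0.569  -0.2547  0.0466] (array([ 0.5466, -0.2738,  0.0384]), array([ 0.5894, -0.2342,  0.
[... 896 characters left out ...]
0.2911,  0.0885]), array([ 0.747 , -0.233 ,  0.1199]))
glue scene 354 [ 0.7063 -0.2561  0.1   ] [ 0.7418 -0.2692  0.1066] (array([ 0.7058, -0.294 ,  0.0881]), array([ 0.7558, -0.2361,  0.1199]))
tape top 190 [0.4108 0.0571 0.02  ] [0.4153 0.0566 0.0243] (array([0.3714, 0.0143, 0.0082]), array([0.4574, 0.1001, 0.0317]))
tape scene 291 [0.4108 0.0571 0.02  ] [0.4131 0.0557 0.0199] (array([0.3694, 0.0091, 0.008 ]), array([0.4603, 0.1009, 0.0307]))
tin top 340 [0.328  0.4613 0.09  ] [0.3321 0.4686 0.0893] (array([0.2978, 0.4352, 0.0783]), array([0.3651, 0.5025, 0.0975]))
tin scene 200 [0.328  0.4613 0.09  ] [0.3408 0.4653 0.0875] (array([0.3001, 0.432 , 0.0782]), array([0.3722, 0.5049, 0.0939]))
```

```bash
cat > meas.py <<'E'
from h import *
K=8
def up(d,u0,u1,v0,v1):
    c=d['pixels'][v0:v1,u0:u1]; return cv2.resize(c,None,fx=K,fy=K,interpolation=cv2.INTER_CUBIC)
def px(p,u0,v0): # upsampled coords -> pixel
    return (np.asarray(p)+.5)/K-.5+np.array([u0,v0])
def tri(rays):
    A=np.zeros((3,3));b=np.zeros(3)
    for c,w in rays:
        w=w/np.linalg.norm(w);P=np.eye(3)-np.outer(w,w);A+=P;b+=P@c
    x=np.linalg.solve(A,b); return x,[np.linalg.norm((np.eye(3)-np.outer(w,w)/(w@w))@(x-c)) for c,w in rays]
def blob(m):
    m=m.astype(np.uint8); cs,_=cv2.findContours(m,cv2.RETR_EXTERNAL,cv2.CHAIN_APPROX_NONE); c=max(cs,key=cv2.contourArea); return c
def cen(c):
    M=cv2.moments(c); return np.array([M['m10'],M['m01']])/M['m00']
E
python3 - <<'E'
from meas import *
np.set_printoptions(precision=4,suppress=True)
T=load('top');S=load('scene')
def brass(h): return (h[...,0]>8)&(h[...,0]<28)&(h[...,1]>100)
def dark(h): return (h[...,0]>95)&(h[...,0]<150)&(h[...,1]>45)
out=[]
def run(name,d,box,f,z,tag):
    I=up(d,*box); h=cv2.cvtColor(I,cv2.COLOR_RGB2HSV); c=blob(cv2.morphologyEx(f(h).astype(np.uint8),cv2.MORPH_OPEN,np.ones((5,5)))); 
    hull=cv2.convexHull(c); p=px(cen(hull),box[0],box[2]); print(name,tag,p,cv2.contourArea(hull)/K/K,plane(d,*p,z))
    J=I.copy(); cv2.drawContours(J,[hull],-1,(255,0,0),1); out.append(cv2.resize(J,(260,260))); return p,hull,box
fl=.005
a=run('wide',T,(394,418,178,202),brass,fl+.0225,'top')
b=run('wide',S,(190,218,238,270),brass,fl+.0225,'scene')
a=run('narrow',T,(426,450,186,210),brass,fl+.0225,'top')
b=run('narrow',S,(142,168,245,278),brass,fl+.0225,'scene')
a=run('pink',T,(376,398,222,244),lambda h:((h[...,0]>160)|(h[...,0]<3))&(h[...,1]>90),.0225,'top')
b=run('pink',S,(195,222,205,232),lambda h:((h[...,0]>160)|(h[...,0]<3))&(h[...,1]>90),.0225,'scene')
a=run('gauge',T,(252,290,172,210),dark,.015,'top')
b=run('gauge',S,(335,385,185,228),dark,.015,'scene')
save(np.vstack([np.hstack(out[:4][:2]+out[2:3]),np.hstack([out[3],out[6],out[7]])]),'blobs')
save(np.hstack([cv2.resize(up(T,320,362,160,202),(400,400)),cv2.resize(up(S,262,322,200,260),(400,400))]),'camz')
E
```

```text
wide top [403.8401 190.0501] 108.6875 [ 0.5665 -0.2531  0.0275]
wide scene [203.3355 249.2745] 584.4140625 [ 0.5481 -0.2476  0.0275]
narrow top [437.1671 197.7554] 118.265625 [ 0.5386 -0.3724  0.0275]
narrow scene [154.5726 256.9077] 591.2578125 [ 0.5202 -0.3678  0.0275]
pink top [387.8868 235.1048] 33.859375 [ 0.404  -0.1924  0.0225]
pink scene [207.6949 217.5167] 239.671875 [ 0.4136 -0.1887  0.0225]
gauge top [270.5605 191.4744] 545.125 [0.562  0.2312 0.015 ]
gauge scene [359.1854 208.2941] 715.2265625 [0.5642 0.2289 0.015 ]
```

View pics/blobs.png

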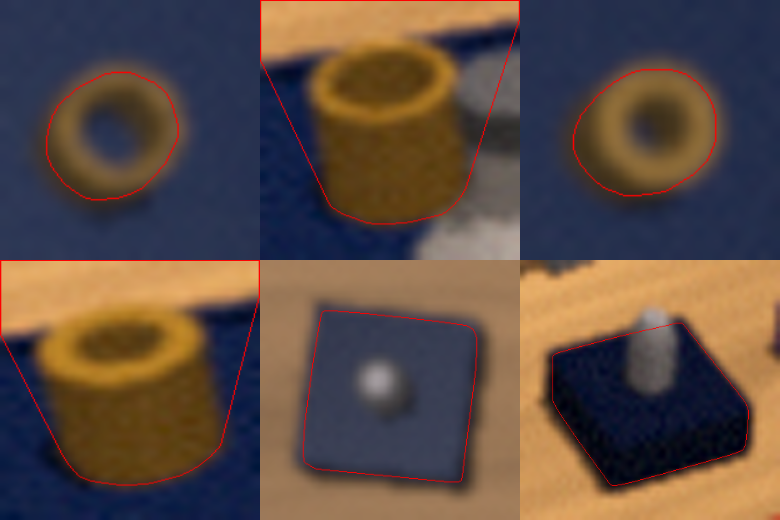

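View pics/camz.png

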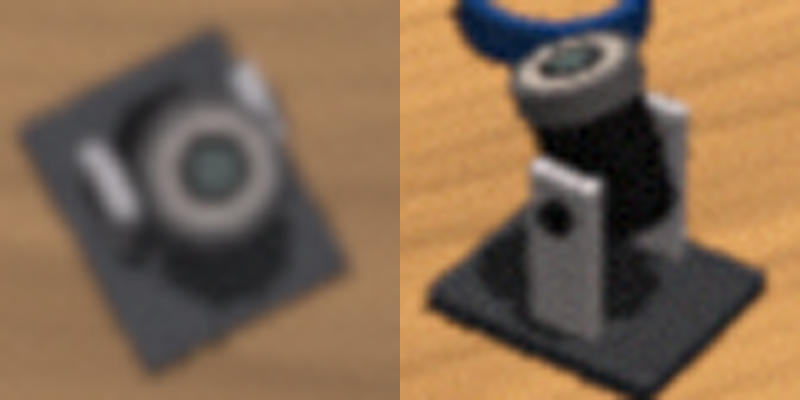

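```bash
python3 - <<'E'
from meas import *
np.set_printoptions(precision=4,suppress=True)
T=load('top');S=load('scene'); out=[]
def show(I,e): 
    J=I.copy(); cv2.ellipse(J,e,(255,0,0),1); cv2.circle(J,(int(e[0][0]),int(e[0][1])),2,(0,255,0),-1); out.append(cv2.resize(J,(260,260)))
def ell(name,d,box,f,tag):
    I=up(d,*box); h=cv2.cvtColor(cv2.GaussianBlur(I,(0,0),3),cv2.COLOR_RGB2HSV).astype(int)
    c=blob(f(h)); hull=cv2.convexHull(c); e=cv2.fitEllipseAMS(hull if len(hull)>20 else c); show(I,e)
    p=px(e[0],box[0],box[2]); print(name,tag,p,'axes',np.array(e[1])/K); return p
R={}
# bright top faces
for n,bt,bs in (('wide',(394,418,178,202),(190,218,238,262)),('narrow',(426,450,186,210),(142,168,245,270))):
    a=ell(n,T,bt,lambda h:(h[...,0]<28)&(h[...,1]>75)&(h[...,2]>80),'top')
    b=ell(n,S,bs,lambda h:(h[...,0]<28)&(h[...,1]>200)&(h[...,2]>118),'scene')
    x,e=tri([ray(T,*a),ray(S,*b)]); print('  tri',x,e,'z.05:',plane(T,*a,.05),plane(S,*b,.05))
a=ell('rim',T,(326,356,162,192),lambda h:(h[...,2]>82)&(h[...,1]<40),'top')
b=ell('rim',S,(276,304,203,217),lambda h:(h[...,2]>115)&(h[...,1]<90),'scene')
x,e=tri([ray(T,*a),ray(S,*b)]); print('  tri',x,e)
save(np.vstack([np.hstack(out[:3]),np.hstack(out[3:])]),'ell')
# pin tip
J=[cv2.resize(up(T,260,282,180,202),(400,400)),cv2.resize(up(S,346,374,186,214),(400,400))]; save(np.hstack(J),'pin')
E
```

```text
wide top [404.1874 189.5715] axes [11.1619 12.1159]
wide scene [203.2498 248.4841] axes [ 8.7829 13.5005]
  tri [ 0.5651 -0.2513  0.0441] [np.float64(0.0006410088246180106), np.float64(0.0006410088246181031)] z.05: [ 0.5643 -0.2494  0.05  ] [ 0.5718 -0.2537  0.05  ]
narrow top [437.8971 197.2282] axes [11.4361 12.2451]
narrow scene [153.6456 256.28  ] axes [ 8.7643 14.4714]
  tri [ 0.5377 -0.371   0.0441] [np.float64(0.001098849549604435), np.float64(0.0010988495496044982)] z.05: [ 0.537  -0.3681  0.05  ] [ 0.5442 -0.373   0.05  ]
rim top [338.2561 173.1489] axes [19.3041 25.9371]
rim scene [286.8188 209.231 ] axes [ 7.0979 18.6154]
  tri [ 0.6042 -0.0207  0.1183] [np.float64(0.010015045560813346), np.float64(0.010015045560813318)]
```

View pics/ell.png

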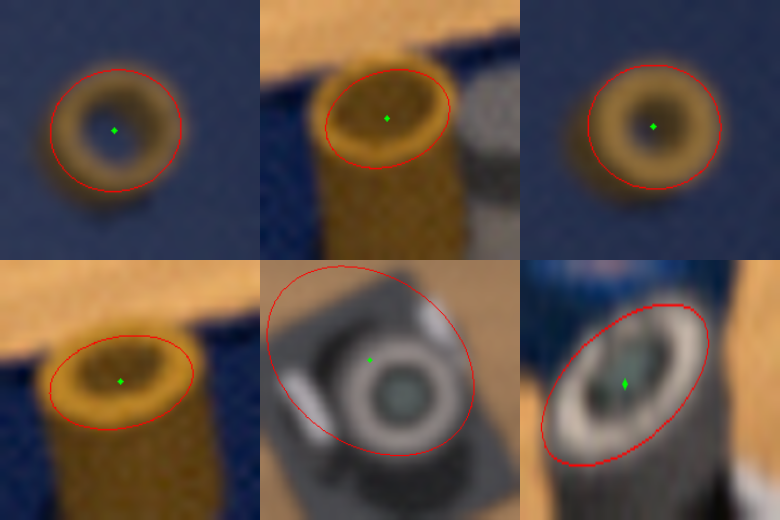

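View pics/pin.png

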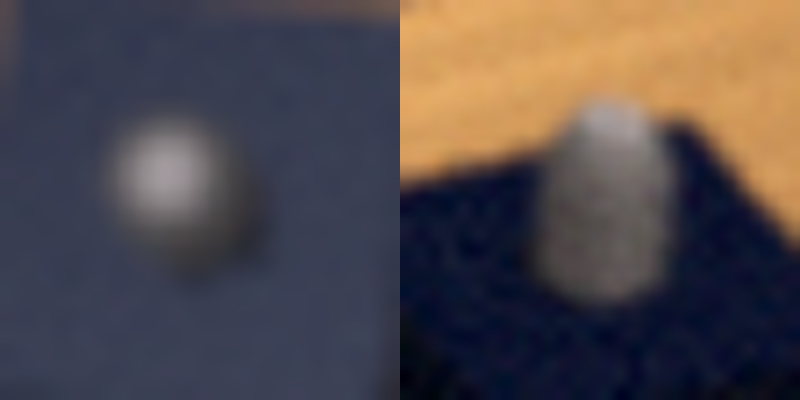

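```bash
python3 - <<'E'
from meas import *
np.set_printoptions(precision=4,suppress=True)
T=load('top');S=load('scene')
for n,a,b,z in (('wide',(404.76,189.04),(202.8,247.47),.05),('narrow',(438.24,197.04),(153.6,255.65),.05),('lens',(341.71,176.9),(286.82,209.23),.115),('pin',(268.6,189.1),(360,193.9),.066)):
    x,e=tri([ray(T,*a),ray(S,*b)]); print(n,x,e[0],plane(T,*a,z),plane(S,*b,z))
# gauge block top face corners from top crop blob; foot corners
I=up(T,252,290,172,210);h=cv2.cvtColor(I,cv2.COLOR_RGB2HSV)
c=blob((h[...,0]>95)&(h[...,0]<150)&(h[...,1]>45)); r_=cv2.minAreaRect(c); bp=cv2.boxPoints(r_)
print('gauge rect',[plane(T,*px(p,252,172),.03)[:2] for p in bp],plane(T,*px(r_[0],252,172),.03))
# foot corners read from camz left tile: 42px->400
f=lambda x,y:plane(T,320+x*42/400-.5,160+y*42/400-.5,.012)
q=[f(20,133),f(212,25),f(348,268),f(152,375)]; print('foot',q,np.mean(q,0))
for i in range(4): e=q[(i+1)%4]-q[i]; print(np.linalg.norm(e),np.degrees(np.arctan2(e[1],e[0])))
# lens plane from depth, both
W=cloud(T); 
for nm,d,X in (('top',T,W),('scene',S,cloud(S))):
    m=(np.linalg.norm(X-np.array([.597,-.024,.117]),axis=-1)<.027)
    P=X[m]; 
    for _ in range(3):
        A=np.c_[P[:,:2],np.ones(len(P))]; s=np.linalg.lstsq(A,P[:,2],rcond=None)[0]; P=P[np.abs(A@s-P[:,2])<.006]
    nn=np.r_[-s[:2],1]; print(nm,len(P),P.mean(0),nn/np.linalg.norm(nn))
E
```

```text
wide [ 0.5662 -0.2524  0.0487] 0.0006694668640530519 [ 0.5662 -0.2515  0.05  ] [ 0.5674 -0.2534  0.05  ]
narrow [ 0.538  -0.3712  0.0465] 0.000787033635966657 [ 0.5377 -0.3693  0.05  ] [ 0.5418 -0.3725  0.05  ]
lens [ 0.5956 -0.0253  0.1138] 0.001971452409439767 [ 0.5962 -0.0235  0.115 ] [ 0.5964 -0.0279  0.115 ]
pin [0.5615 0.2306 0.0645] 0.001344834386408746 [0.5619 0.2316 0.066 ] [0.563  0.2279 0.066 ]
gauge rect [array([0.5214, 0.276 ]), array([0.6071, 0.2691]), array([0.5976, 0.1822]), array([0.5122, 0.19  ])] [0.5594 0.2293 0.03  ]
foot [array([0.6304, 0.0447, 0.012 ]), array([ 0.6735, -0.0299,  0.012 ]), array([ 0.5776, -0.0817,  0.012 ]), array([ 0.5358, -0.0061,  0.012 ])] [ 0.6043 -0.0183  0.012 ]
0.08618957152931249 -59.97903094044296
0.10899449899294375 -151.62792016245038
0.08642649676818584 118.98024399224467
0.107432118421919 28.229285496271245
top 174 [ 0.5956 -0.0239  0.1163] [-0.2765 -0.1759  0.9448]
scene 143 [ 0.6026 -0.0259  0.117 ] [-0.233  -0.1361  0.9629]
```

```bash
cat > plan.py <<'E'
from h import *
from scipy.spatial.transform import Rotation as Ro
np.set_printoptions(precision=4,suppress=True)
def ori(z,yawjaw):
    z=np.array(z,float)/np.linalg.norm(z); y=np.array([np.cos(yawjaw),np.sin(yawjaw),0]); y-=z*(y@z); y/=np.linalg.norm(y)
    return Ro.from_matrix(np.c_[np.cross(y,z),y,z]).as_quat()
DOWN=[0,0,-1]
wide=np.array([.5664,-.2522]); pin=np.array([.561,.230]); lens=np.array([.5958,-.0247,.115])
a=np.radians(-150.5); n=np.array([np.sin(np.radians(20))*np.cos(a),np.sin(np.radians(20))*np.sin(a),np.cos(np.radians(20))])
jaw=lambda p:np.arctan2(p[1],p[0])+np.pi/2
E
python3 - <<'E'
from plan import *
print(r.current_ee_rot(), ori(DOWN,jaw([.146,.53])))
for nm,p,q in (('w',[*wide,.25],ori(DOWN,jaw(wide))),('w',[*wide,.038],ori(DOWN,jaw(wide))),('p',[*pin,.3],ori(DOWN,jaw(pin))),('p',[*pin,.063],ori(DOWN,jaw(pin))),('c',lens+.1155*n,ori(-n,jaw(lens))),('c2',lens+.2*n,ori(-n,jaw(lens)))):
    print(nm,p,r.inverse_kinematics(p,q))
E
```

```text
[ 0.1335  0.991  -0.0005 -0.0001] [-0.606   0.7955  0.      0.    ]
w [np.float64(0.5664), np.float64(-0.2522), 0.25] [-0.494   0.4812  1.4634 -0.      1.197  -1.6459]
w [np.float64(0.5664), np.float64(-0.2522), 0.038] [-0.494   0.7508  1.5904 -0.      0.8004 -1.6459]
p [np.float64(0.561), np.float64(0.23), 0.3] [ 0.3123  0.4135  1.4421 -0.      1.2861 -1.6476]
p [np.float64(0.561), np.float64(0.23), 0.063] [ 0.3123  0.6931  1.6259 -0.      0.8226 -1.6476]
c [ 0.5614 -0.0442  0.2235] [-0.266   0.3089  1.8337  0.3504  0.7773 -2.0466]
c2 [ 0.5363 -0.0584  0.3029] [-0.309   0.1743  1.7951  0.3129  0.9535 -2.0199]
```

```bash
python3 - <<'E'
from plan import *
q=ori(DOWN,jaw(wide))
r.set_gripper(.8,40)
r.move_to([*wide,.25],q); print(r.current_t(), r.current_tool_pos())
r.move_linear([*wide,.11],vel=.15)
for c in('scene','top'):
    d=grab(c)
    save(d['pixels'],c+'1')
s=load('scene')['pixels'];t=load('top')['pixels']
save(np.hstack([cv2.resize(s[180:280,150:250],(400,400),interpolation=cv2.INTER_CUBIC),cv2.resize(t[150:230,370:450],(400,400),interpolation=cv2.INTER_CUBIC)]),'app')
print(r.current_t(),r.current_contact_force())
E
```

```text
3.525 [ 0.5667 -0.2515  0.25  ]
4.7083 [0.685  0.3756 0.839 ]
```

View pics/app.png

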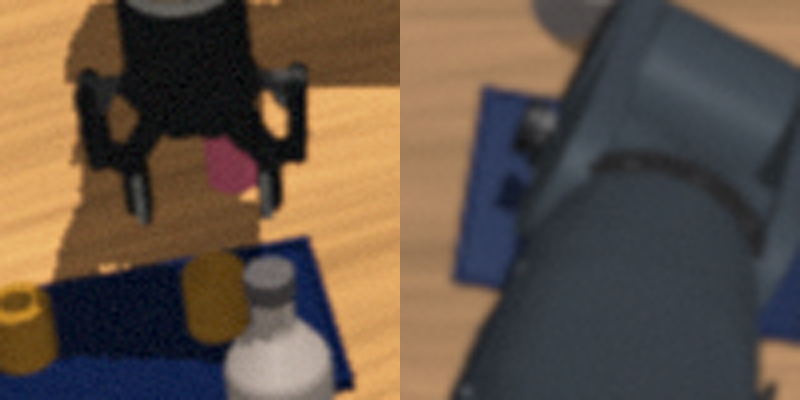

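```bash
python3 - <<'E'
from plan import *
s=load('scene')
def proj(d,P):
    c=d['camera_from_world']@np.r_[P,1]; return c[0]/c[2]*d['fx']+d['cx'],c[1]/c[2]*d['fy']+d['cy']
p=r.current_tool_pos(); print(p, Ro.from_quat(r.current_ee_rot()).as_matrix(), r.current_opening())
y=Ro.from_quat(r.current_ee_rot()).as_matrix()[:,1]
f=lambda P:[(round((u-150)*4+2),round((v-180)*4+2)) for u,v in [proj(s,P)]]
for o in (.03,.034,.038): print(f(p+[0,0,-.019]+o*y),f(p+[0,0,-.019]-o*y),f(p+[0,0,-.019]),f(p+[0,0,-.009]))
print('sleeve top/bot',f([*wide,.05]),f([*wide,.005]))
im=cv2.resize(s['pixels'][205:265,160:240],(800,600),interpolation=cv2.INTER_CUBIC); save(im,'app2')
g=lambda P:[(round((u-160)*10+5),round((v-205)*10+5)) for u,v in [proj(s,P)]]
print(g(p+[0,0,-.019]),g([*wide,.05]),g([*wide,.005]))
E
```

```text
[ 0.5668 -0.2524  0.111 ] [[-0.9135  0.4067  0.0015]
 [ 0.4067  0.9135 -0.0008]
 [-0.0017 -0.0001 -1.    ]] 0.799160395836434
[(256, 217)] [(160, 221)] [(208, 219)] [(206, 206)]
[(263, 217)] [(153, 221)] [(208, 219)] [(206, 206)]
[(269, 217)] [(147, 221)] [(208, 219)] [(206, 206)]
sleeve top/bot [(215, 270)] [(221, 324)]
[(420, 298)] [(436, 426)] [(453, 560)]
```

View pics/app2.png

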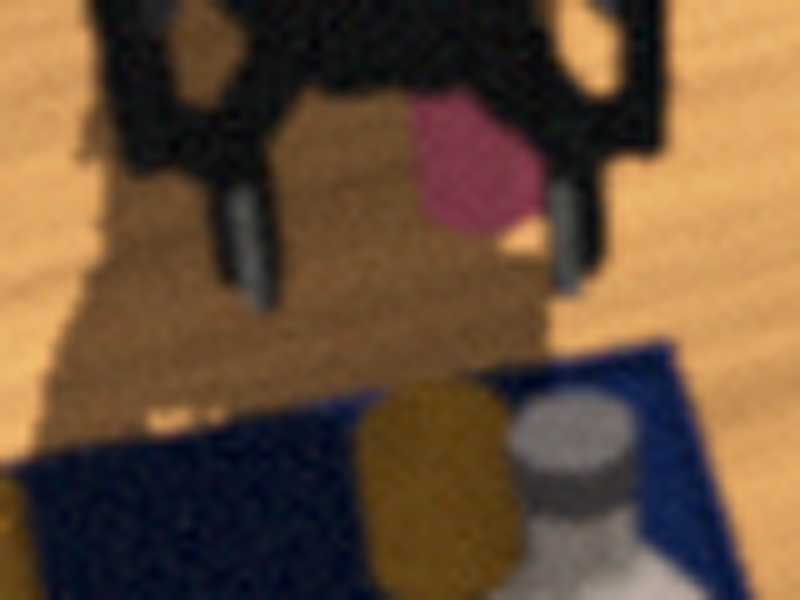

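The approach view shows the finger midpoint at about (410,297) in the 10x crop, where the projection predicts (420,298). The sleeve rim is centred at about (433,430), predicted (436,426). That agrees to within about 2 mm, so I'll grip.

```bash
python3 - <<'E'
from plan import *
r.move_linear([*wide,.038],vel=.1); print(r.current_tool_pos(),r.current_contact_force())
r.set_gripper(0.0,60); print('open',r.current_opening(),r.current_t())
r.move_linear([*wide,.30],vel=.2); print(r.current_tool_pos(),r.current_opening(),r.current_contact_force())
r.move_to([*pin,.30],ori(DOWN,jaw(pin))); r.move_linear([*pin,.16],vel=.15)
r.sleep(.2); print(r.current_t(),r.current_tool_pos(),r.current_opening(),r.current_contact_force())
d=grab('scene');t=grab('top')
save(cv2.resize(d['pixels'][130:230,310:410],(600,600),interpolation=cv2.INTER_CUBIC),'pre');save(t['pixels'],'pretop')
def proj(d,P):
    c=d['camera_from_world']@np.r_[P,1]; return c[0]/c[2]*d['fx']+d['cx'],c[1]/c[2]*d['fy']+d['cy']
g=lambda P:[(round((u-310)*6+3),round((v-130)*6+3)) for u,v in [proj(d,P)]]
p=r.current_tool_pos();print(g(p-[0,0,.033]),g(p+[0,0,.012]),g([*pin,.066]),g([*pin,.03]))
E
```

```text
[ 0.5667 -0.2524  0.0385] [-0.4054  0.0174 -0.8642]
open 0.4470955965462791 5.95
[ 0.566  -0.252   0.2988] 0.4491366272872458 [-0.3671  0.2003 -1.9517]
10.45 [0.5613 0.2301 0.1607] 0.4507545144626711 [ 0.1351 -0.5886 -2.1109]
[(315, 276)] [(322, 194)] [(304, 383)] [(299, 444)]
```

View pics/pre.png

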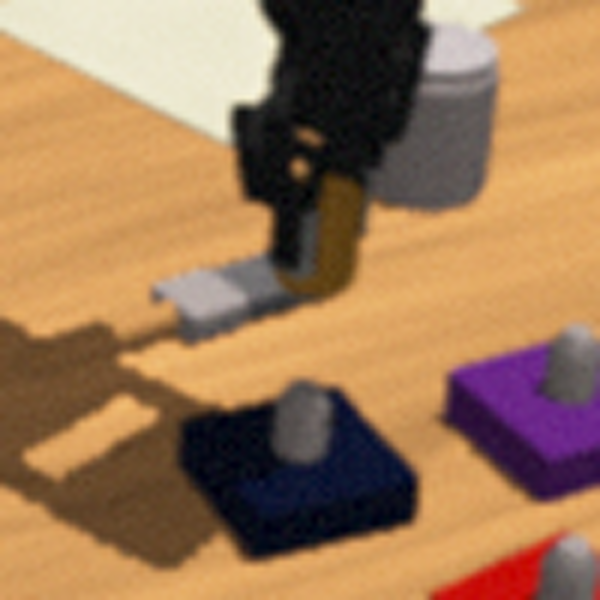

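View pics/pretop.png

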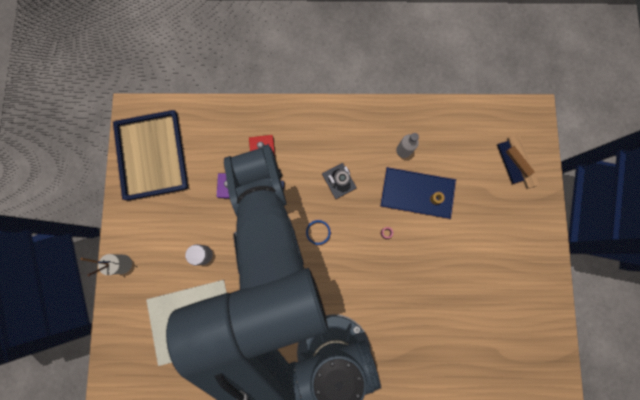

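The sleeve is held at about (315,275) in the crop, as projected. The pin tip at about (302,385) agrees with its estimate (304,383). I'll descend with force checks.

```bash
python3 - <<'E'
from plan import *
r.move_linear([*pin,.104],vel=.12)
f0=r.current_contact_force()
for z in (.096,.090,.084,.078,.072,.067,.0645,.063,.0615):
    r.move_linear([*pin,z],vel=.06)
    f=r.current_contact_force()-f0; p=r.current_tool_pos()
    print(z,p,f,r.current_opening(),r.current_t())
    if np.linalg.norm(f)>25: break
r.sleep(.3); print(r.current_torque(),r.current_contact_force())
E
```

```text
0.096 [0.5609 0.23   0.096 ] [-0.638  -0.6379 -0.2807] 0.4467242907139677 11.45
0.09 [0.5609 0.2299 0.0897] [-1.3447 -0.9486  0.0137] 0.44107368617553366 11.7
0.084 [0.5612 0.2299 0.0837] [ 2.4518 -1.2911 -3.2372] 0.4427389578828743 11.95
0.078 [0.5612 0.2299 0.0776] [ 3.5014 -2.1593 -3.4654] 0.4503030450788926 12.2
0.072 [0.5613 0.2299 0.0715] [ 5.616  -2.3329 -4.5948] 0.44566763599105935 12.45
0.067 [0.5613 0.2299 0.0664] [ 6.094  -1.3694 -4.5447] 0.4473010179059609 12.7
0.0645 [0.5613 0.2299 0.064 ] [ 6.0262 -2.3155 -2.7528] 0.4480178064251975 12.95
0.063 [0.5614 0.23   0.063 ] [ 4.5167 -2.247   2.4126] 0.4453260089305894 13.2
0.0615 [0.5615 0.23   0.0629] [-1.6927 -5.4291 17.9506] 0.44947305991683345 13.45
[-0.6862  0.153   0.0816] [-0.9298 -4.0324 16.5178]
```

```bash
python3 - <<'E'
from plan import *
r.set_gripper(.6); r.sleep(.4); print(r.current_opening(),r.current_tool_pos(),r.current_contact_force())
d=grab('scene')
save(cv2.resize(d['pixels'][160:230,320:400],(800,700),interpolation=cv2.INTER_CUBIC)[:600],'seat'); print(r.current_t())
E
```

```text
0.5986124750949694 [0.5609 0.23   0.0614] [-0.6229  0.602   0.4131]
14.4833
```

View pics/seat.png

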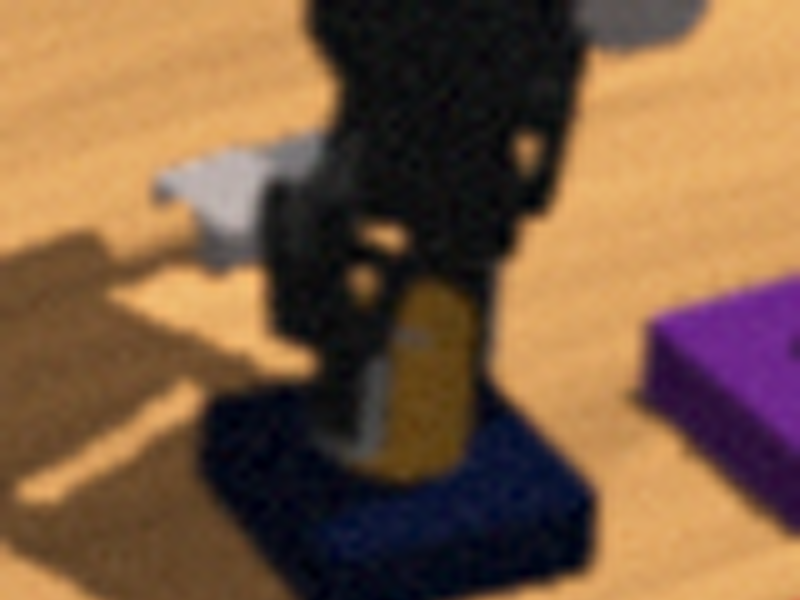

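The sleeve sits flat on the dark block, its underside at about (430,475) in the crop. I'll regrip it, draw it off and go to the camera.

```bash
python3 - <<'E'
from plan import *
r.set_gripper(0.0,60); r.sleep(.2); print(r.current_opening(),r.current_tool_pos(),r.current_contact_force())
p=r.current_tool_pos()
r.move_linear([*pin,.11],vel=.1); print(r.current_contact_force()); r.move_linear([*pin,.30],vel=.2)
qc=ori(-n,jaw(lens))
r.move_to(lens+.22*n,qc); print(r.current_t(),r.current_tool_pos())
r.move_linear(lens+.1114*n,vel=.08); r.sleep(.4)
print(r.current_t(),r.current_tool_pos(),lens+.1114*n,r.current_opening(),r.current_contact_force())
d=grab('scene');t=grab('top');save(t['pixels'],'fintop')
save(cv2.resize(d['pixels'][140:260,230:350],(600,600),interpolation=cv2.INTER_CUBIC),'fin')
def proj(d,P):
    c=d['camera_from_world']@np.r_[P,1]; return c[0]/c[2]*d['fx']+d['cx'],c[1]/c[2]*d['fy']+d['cy']
g=lambda P:[(round((u-230)*5+2),round((v-140)*5+2)) for u,v in [proj(d,P)]]
z=Ro.from_quat(r.current_ee_rot()).as_matrix()[:,2]; p=r.current_tool_pos(); print(z,n)
print('sleeve top,bot,lens',g(p-.0136*z),g(p+.0314*z),g(lens))
E
```

```text
0.44930689993472295 [0.5612 0.2299 0.0618] [-1.363  -2.1464  6.1292]
[ 0.0816 -0.8361 -2.336 ]
17.8 [ 0.5306 -0.0611  0.3215]
19.7083 [ 0.5626 -0.0435  0.2198] [ 0.5626 -0.0435  0.2197] 0.4478630055919548 [-0.8513  0.1449 -2.1353]
[ 0.2977  0.1684 -0.9397] [-0.2977 -0.1684  0.9397]
sleeve top,bot,lens [(220, 129)] [(246, 209)] [(291, 346)]
```

View pics/fin.png

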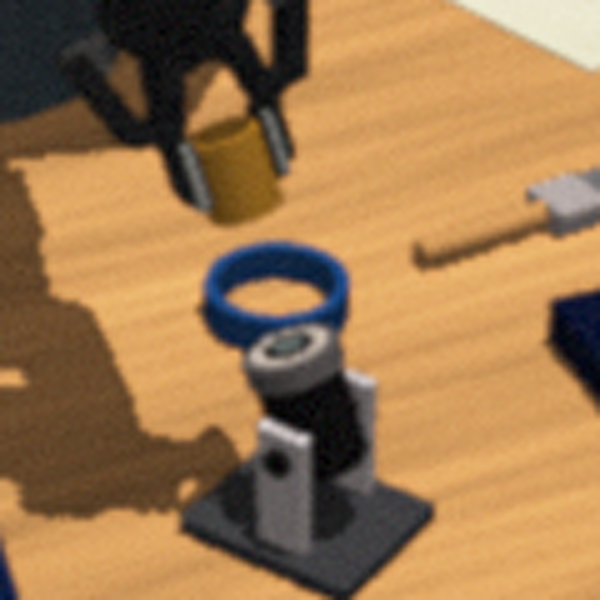

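View pics/fintop.png

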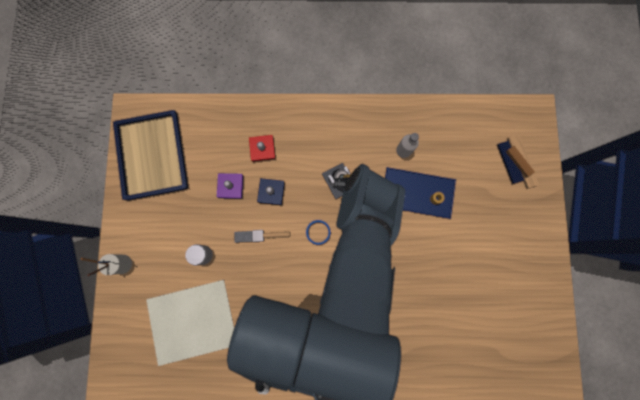

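In the scene view the sleeve's lower end is at about (246,208) in the crop, projected (246,209). The lens at (291,346) lies on the extended sleeve axis. The top view shows the narrow sleeve still at (438,198) and the bystanders where they were. I'll hand in.

```bash
python3 - <<'E'
from plan import *
print(np.abs(r.current_qvel()).max(),r.current_opening(),r.current_t()); r.hand_in(); print(r.current_t())
E
```

```text
0.0009478031615224807 0.4477314126132963 19.8083
the job is handed in; nothing more can be done
the job is handed in; nothing more can be done
```

I put the wide-bored sleeve, the left of the two in the top view, fully down on the dark gauge's pin. I then drew it off and handed in while holding it in front of the camera, at about 20 s of the 48 s allowed. The hand-in gives no verdict.

- **On the pin:** I lowered it in small force-checked steps. It stopped at the height expected for sitting on the block, with about 18 N pushing back. I opened the fingers briefly, and the picture showed it flat on the block before I gripped it again.
- **In front of the camera:** The tool was within about 0.1 mm of its target, on the measured line of sight with the sleeve's axis along it. That should put the near end about 80 mm from the lens. The arm was at rest and the grip was 60 N.
- **Other things on the bench:** The last top view shows the narrow sleeve at its starting pixel and the bystanders where they were.
- **Disagreements:** The two cameras differed by up to 4 mm on the lens and pin positions. The lens tilt from depth data came out at about 16–19°. I used the stated 20° with the direction taken from the camera's foot. All of this is inside the tolerances.
- **Not checked:** In the final top view the arm hid the sleeve, so only the scene view checks its last position. I did not check the sleeve's distance from the lens independently.

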